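# Seat the oyster rest in the grafting stand

## Robot

A 6-joint arm with a two-finger parallel gripper is mounted at the origin on the work surface. World frame = base frame: x ahead of the robot, y to its left, z up, the work surface at z = 0. Lengths are in m, angles in rad, forces in N, time in s.
With the tool pointing down it reaches from about 0.25 to 0.725 m from the base axis. Payload 4 kg.
Tool frame: the origin (TCP) lies midway between the tips of the shut fingers; the grasp point (between the pads) lies 19 mm behind it (bot.grip_depth is the distance from the TCP to the grasp point, in m); z points along the fingers, y is the line along which they close (so a half turn about z gives the same grasp; the last joint's range is limited). The gripper opens to 85 mm and grips with 20 to 120 N. Pads are 22 mm wide; open, the fingers measure 114 mm over their backs; the gripper's body (76 mm by 85 mm) begins 54 mm behind the grasp point. The pads swing forward as they close: fully open they stand 13 mm farther back than shut.
Start: joints at [-1.319, 0.241, 0.005, 1.335, 0, 1.571], TCP at [0.125, -0.484, 0.231] pointing down, gripper open.
Joint ranges: [-2.72, 2.72], [-1.05, 1.87], [-1.09, 1.28], [-1.99, 2.15], [-1.42, 1.44], [-3.14, 3.14]. Speed limits (rad/s): [2.79, 2.79, 3.14, 3.14, 3.14, 3.14].

## Interface

Orientations are given as a unit quaternion [x, y, z, w].
In Python, from workcell import bot gives the robot as it stands.
- The arm moves only by the shell command python3 -m creep 'ROWS'. ROWS is JSON, one flat list of numbers, 5 for each row, row after row: the shift along the world's x, y, z in m, then the turn about the world's z in rad, then the finger opening in m, from 0 to 0.0854. In form: [x, y, z, twist, claw, x, y, z, twist, claw, ...]. A call has 1 to 10 rows; each row is the pose to reach, as a shift and turn from the pose commanded when the call began; what a row does not reach only later rows make up. A row lasts 1/12 s, in which the tool goes at most 41.7 mm and 7.16 degrees, less where a joint would pass 70% of its speed; a pose out of reach is approached as far as the arm can. A call with a gripper value outside its range is refused whole. The fingers move at their own pace and stop on an object; the grip force is fixed at half the most. Time passes only in rows, so rows that repeat a pose let the fingers close. It gives the time, the measured TCP pose, the force, the opening and the grip force at its end, in the units of the state.
- bot.get_obs(): the state, without advancing time (a new reading comes with each control period).
- bot.camera(name): name is "side" or "top" or "wrist"; returns a dict with "pixels" (420x560x3 uint8, red, green, blue), "camera_matrix" (3x3 intrinsics, pixels), "dist_coeffs" ([k1, k2, p1, p2, k3] as OpenCV has them; the pictures are not rectified), "extrinsics" (4x4, takes a point from world to camera coordinates); the wrist camera has in their place "T_tool_cam" (4x4, takes a point from camera to tool coordinates, whose origin is the TCP and whose axes are the flange's). Camera axes: x right, y down, z forward; pixel columns grow to the right and rows downward; lengths in m; the calibration is good to about 2 mm. A picture is of the moment at which its call begins: read the wrist's pose just before it. There is no depth.
- bot.job_done(): hands the job in; it is judged then, once.
Trained networks look in the newest picture that a camera, given by its name, has taken for a name from the list of things; names that differ only in an ending like _2 or _b are one class to them, and where a whole thing is asked for, a point or a joint stands for the part that bears it (a point fixed in the world has none). Each returns a list of dicts, best first, with "score" (0 to 1); they miss things now and then, are a little off and sometimes report something else, mostly with a low value. They report only what shows in the picture. A call takes as long as a camera call. They do not tell look-alikes from the thing itself.
- bot.look_for(camera, thing): "centre" ([column, row] as shares, 0 to 1, of the picture: columns of its width, rows of its height, amid what is visible of it).
- bot.place_of(camera, thing): "centre" ([column, row] as shares, 0 to 1, of the picture: columns of its width, rows of its height: a listed point, or the origin of a listed thing).
The state is a dict: "clock": time; "joint_pos": joint angles; "joint_vel": joint speeds; "tau": joint torques, N m; "eef_pos": TCP position; "tool_rot": TCP orientation; "ft_force": force on the tool from outside, world axes, zero at the start; "ft_torque": the same for the moment, N m; "grip_width": finger opening in m; "grasp_force": force on a finger pad.
Only numpy, scipy, OpenCV 4.12 (cv2) and the standard library are available. Lean on these libraries where they do the work, as an engineer would, in place of code of your own. Each camera call takes 0.05 s, during which the arm holds its last target. There are 200 camera calls.

## Task

First take the slotted wedge that is lying over the socket of the grafting stand and lay it back in the wooden tray with the other wedges. Then fetch the oyster rest from its rack, stand it upright on the open bench and let go, take it again by its two short ends, and plug its foot into the stand's socket until the block sits fully home on the board, then let go. Never let the rest drop, and do not disturb the mug, the jar and the dish.

Things in the scene. Friction and masses are not known exactly. Their poses are not given: they have to be found in the camera images.
- stand: Grafting stand, fixed: dark wooden board 140 (x) by 100 (y) by 30 mm high, origin at its underside's centre, z up. Beside the socket in its middle stand two steel guide plates, 28 mm long in x, inner faces at y = +-20.5 mm, outer at +-26.5 mm, tops 80 mm above the bench; outside each a flange 4 mm high on the board out to y = +-42.5 mm. The socket's -x and +x sides are open.
- socket (a point): Centre of the mouth of the stand's rectangular blind socket, on top of the board (30 mm above the bench): 40.5 mm along x, 24.5 mm along y, 20 mm deep, 1.5 mm chamfer; z up. A guide stands on each y side, leaving 4.5 mm beside the seated block: no room for fingers on its long sides, only at its short ends.
- rest: Oyster rest, a loose upright block plug, about 0.12 kg: wooden block 50 (x) by 32 (y) mm, from 18 to 54 mm above the origin, thin rubber strips on top to 56.5 mm; below it an aluminium foot 38 (x) by 22 (y) by 18 mm high that fits the socket either way round. Origin at the centre of the foot's underside, z up. Fully home, the block sits on the board, the origin 18 mm below the mouth.
- rack: Rack holding the rest at first, fixed: light wooden floor 90 (x) by 64 (y) by 8 mm, two end walls, inner faces at x = +-28.5 mm, 12 mm thick, 44 mm wide, tops 72 mm above the bench. Origin at its underside's centre, z up. The rest stands on the floor, x along the rack's x (either way), its short ends 3 mm from the walls, so it can be taken there only by its long sides.
- wedge: Loose brown slotted wedge lying on the stand between the guides, over the socket, along the stand's x: 120 mm long (x), 22 wide (y), 17 mm thick at its -x end falling to 9 mm at its +x end, slot 8 mm wide through the middle 60 mm; 0.03 kg. Origin at the centre of its flat underside, z up. Its ends stick out about 45 mm past the guides and can be gripped there across the width.
- tray: Wooden wedge tray, fixed, open on top: 180 (x) by 150 (y) by 28 mm high, walls and floor 6 mm thick. Origin at its underside's centre, z up. Two more such wedges lie in it along x, between y = 15 and 65 mm; its -y half is empty.
- mug: White mug with a handle, 76 mm across, 85 mm high, a bystander; origin at the centre of its underside.
- jar: Closed clear jar, 64 mm across, 85 mm high, a bystander; origin at the centre of its underside.
- dish: Small green glass dish, 64 mm across, 24 mm high, a bystander; origin at the centre of its underside.
Mind the look-alikes: they are no part of the job. Leave any green or white look-alike of the wedge alone.

How it is judged:
On the way, in this order (a step that is already met when the one before it is completed fails the run):
1. the wedge lies in the tray, let go (x of wedge in the frame of tray between -0.075 and 0.075 m and y of wedge in the frame of tray between -0.066 and 0.066 m and z of wedge in the frame of tray between 0 and 0.045 m and linear speed of wedge below 0.02 m/s and contact force between the fingers and wedge below 0.05 N), for 0.2 s.
2. the rest stands upright on the open bench, let go and still (height (world z) of rest below 0.005 m and angle between rest's own z axis and vertical below 0.1 rad and contact force between the fingers and rest below 0.05 N and linear speed of rest below 0.02 m/s), for 0.2 s.
At the end, for the whole second after the job is handed in: The rest is plugged in: origin 15.5 to 20.5 mm below the socket's mouth, within 4 mm of its centre, x within 0.12 rad of the socket's (either way), tilt under 0.06 rad, still, let go. The wedge's origin is within 75 mm (x), 66 mm (y) of the tray's centre, under 45 mm above its underside, at rest (horizontal distance between rest and socket below 0.004 m and z of rest in the frame of socket between -0.0205 and -0.0155 m and angle between the x axis of rest and the x axis of socket, either way round below 0.12 rad and angle between rest's own z axis and vertical below 0.06 rad and contact force between the fingers and rest below 0.05 N and linear speed of rest below 0.01 m/s and x of wedge in the frame of tray between -0.075 and 0.075 m and y of wedge in the frame of tray between -0.066 and 0.066 m and z of wedge in the frame of tray between 0 and 0.045 m and linear speed of wedge below 0.02 m/s); the robot touches nothing.
It fails at once if the rest is dropped: it moves faster than 0.4 m/s with no finger on it (contact force between the fingers and rest below 0.05 N and linear speed of rest above 0.4 m/s).
It fails at once if the mug, the jar or the dish is shifted by more than 30 mm (distance of any of mug, jar, dish from where it was at the start of the episode above 0.03 m).
It also fails if it takes over 72 s, if anything falls off the work surface, if the arm or the gripper's body presses on something with over 40 N, if the wrist force passes 120 N, or if a joint passes its speed limit or range.

## Working session

There is one attempt and no reset: what is moved stays moved. The work goes in short steps, Python scripts to look and compute and a shell command to move; the robot and the scene stay as the last step left them, time stands still between calls to the robot, and variables do not carry over. Pictures are saved under pics/ and viewed, at most 10 in all, crops included, and the job is handed in when it is done.

```bash
mkdir -p pics; cat > h.py <<'E'
import numpy as np, cv2
from scipy.spatial.transform import Rotation as R
from workcell import bot
def cam(name):
    o=bot.get_obs(); c=bot.camera(name)
    if name=='wrist':
        T=np.eye(4);T[:3,:3]=R.from_quat(o['tool_rot']).as_matrix();T[:3,3]=o['eef_pos']
        E=np.linalg.inv(T@np.array(c['T_tool_cam']))
    else: E=np.array(c['extrinsics'])
    return dict(px=np.array(c['pixels']),K=np.array(c['camera_matrix']),D=np.array(c['dist_coeffs']),E=E)
def back(c,uv,z):
    p=cv2.undistortPoints(np.array(uv,float).reshape(-1,1,2),c['K'],c['D']).reshape(-1,2)
    d=np.c_[p,np.ones(len(p))]@c['E'][:3,:3]; o=-c['E'][:3,:3].T@c['E'][:3,3]
    return o+d*((np.asarray(z)-o[2])/d[:,2])[:,None]
def proj(c,P):
    return cv2.projectPoints(np.array(P,float).reshape(-1,3),cv2.Rodrigues(c['E'][:3,:3])[0],c['E'][:3,3],c['K'],c['D'])[0].reshape(-1,2)
def save(c,n): cv2.imwrite('pics/'+n,c['px'][:,:,::-1])
E
python3 - <<'E'
from h import *
H=dict(stand=0,socket=.03,rest=.008,rack=0,wedge=.03,tray=0,mug=0,jar=0,dish=0)
for n in('top','side'):
    c=cam(n);save(c,n+'0.png')
    print(n,'cam pos',(-c['E'][:3,:3].T@c['E'][:3,3]).round(3))
    for k,z in H.items():
        for r in bot.place_of(n,k)[:4]:
            uv=np.array(r['centre'])*[560,420]
            print(k,round(r['score'],2),uv.round(),back(c,uv,z)[0].round(3))
E
```

```text
top cam pos [ 3.220e-01 -1.000e-03  1.153e+00]
stand 0.94 [281. 209.] [ 0.561 -0.02   0.   ]
socket 0.89 [283. 207.] [ 0.562 -0.026  0.03 ]
rest 0.95 [151. 255.] [0.463 0.309 0.008]
wedge 0.95 [227. 205.] [0.574 0.113 0.03 ]
wedge 0.92 [318. 293.] [ 0.345 -0.098  0.03 ]
wedge 0.56 [283. 206.] [ 0.563 -0.026  0.03 ]
tray 0.66 [151. 256.] [0.461 0.31  0.   ]
tray 0.57 [404. 238.] [ 0.47  -0.326  0.   ]
jar 0.71 [182. 153.] [0.726 0.229 0.   ]
dish 0.7 [261. 133.] [0.769 0.021 0.   ]
side cam pos [0.081 0.766 0.757]
stand 0.85 [287. 225.] [ 0.556 -0.022  0.   ]
socket 0.73 [290. 209.] [ 0.561 -0.046  0.03 ]
rest 0.9 [242. 334.] [0.459 0.303 0.008]
rack 0.62 [247. 338.] [0.451 0.301 0.   ]
wedge 0.93 [247. 259.] [0.552 0.147 0.03 ]
wedge 0.68 [286. 212.] [ 0.564 -0.03   0.03 ]
wedge 0.56 [382. 239.] [ 0.332 -0.054  0.03 ]
wedge 0.51 [205. 204.] [0.748 0.039 0.03 ]
tray 0.74 [368. 172.] [ 0.483 -0.329  0.   ]
tray 0.67 [244. 334.] [0.461 0.296 0.   ]
tray 0.58 [161. 263.] [0.726 0.231 0.   ]
mug 0.76 [278. 161.] [ 0.721 -0.252  0.   ]
mug 0.17 [288. 224.] [ 0.556 -0.027  0.   ]
jar 0.63 [157. 262.] [ 0.737  0.233 -0.   ]
dish 0.64 [371. 172.] [ 0.473 -0.331  0.   ]
dish 0.62 [206. 207.] [0.766 0.018 0.   ]
```

```bash
python3 - <<'E'
import cv2
a=cv2.imread('pics/top0.png');cv2.imwrite('pics/top0c.png',cv2.resize(a[110:330,110:450],None,fx=2.35,fy=2.35,interpolation=cv2.INTER_CUBIC))
E
```

```text
(no output)
```

View pics/top0c.png

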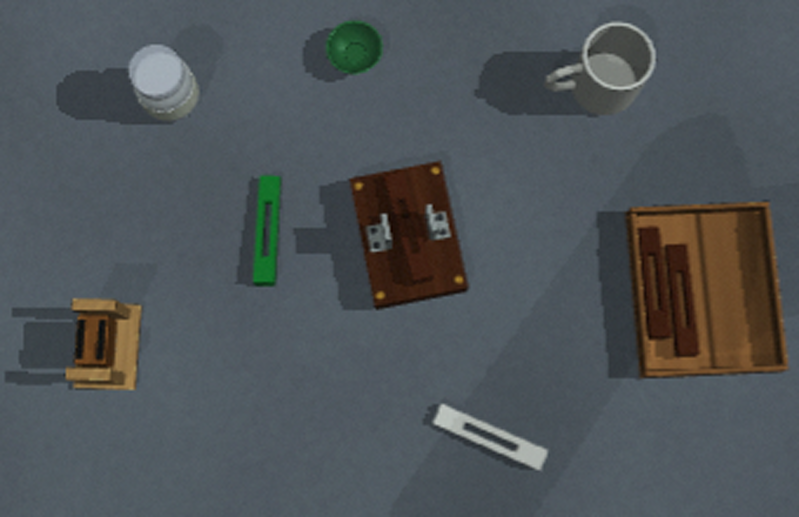

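View pics/side0.png

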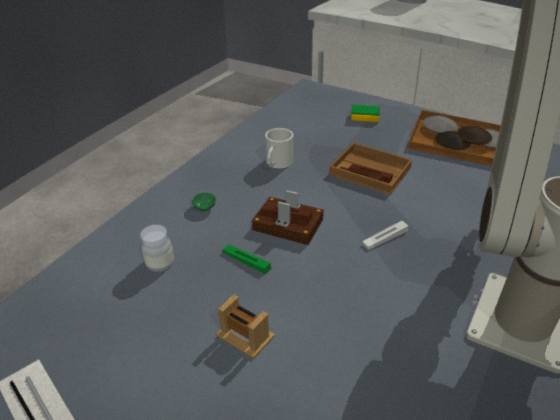

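The wedge candidates, in full top-picture pixels, are:
- green at (224,208)
- white at (318,293)
- brown on the stand at (284,206), between the steel guides
- two brown ones in the tray at (388,230) and (400,237)

The brown one on the stand, over the socket, fits the description. I'll confirm it in a wrist crop. The rack is at (151,255) and the tray at (411,233).

```bash
python3 - <<'E'
from h import *
o=bot.get_obs();print(o['clock'],o['eef_pos'],R.from_quat(o['tool_rot']).as_matrix().round(3));print(np.array(bot.camera('wrist')['T_tool_cam']).round(3))
E
python3 -m creep '[0.03,0.03,0.02,0,0.085,0.06,0.06,0.03,0,0.085,0.09,0.09,0.05,0,0.085,0.12,0.11,0.06,0,0.085,0.14,0.14,0.06,0,0.085,0.16,0.17,0.06,0,0.085,0.18,0.20,0.06,0,0.085,0.2,0.23,0.06,0,0.085,0.22,0.26,0.06,0,0.085,0.24,0.29,0.06,0,0.085]'
```

```text
1.0 [ 0.12460442 -0.48423571  0.23131858] [[ 0.968  0.249  0.   ]
 [ 0.249 -0.968 -0.   ]
 [ 0.     0.    -1.   ]]
[[-0.    -0.946 -0.324  0.084]
 [ 1.    -0.001  0.    -0.001]
 [-0.001 -0.324  0.946 -0.143]
 [ 0.     0.     0.     1.   ]]
clock: 1.88
eef_pos: [0.3652, -0.1926, 0.2916]
tool_rot: [0.992, 0.126, 0.0, 0.0]
ft_force: [0.3, -0.8, -0.1]
grip_width: 0.085
grasp_force: 0.0
```

```bash
python3 -m creep '[0.03,0.02,0,0,0.085,0.06,0.04,0,0,0.085,0.09,0.06,0,0,0.085,0.12,0.08,0,0,0.085,0.15,0.11,0,0,0.085,0.18,0.14,0,0,0.085,0.21,0.16,0,-0.02,0.085,0.23,0.18,0,-0.04,0.085,0.23,0.18,0,-0.04,0.085,0.23,0.18,0,-0.04,0.085]'
python3 - <<'E'
from h import *
c=cam('wrist');save(c,'w1.png')
for k,z in dict(stand=0,socket=.03,wedge=.03).items():
    for r in bot.place_of('wrist',k)[:3]:
        uv=np.array(r['centre'])*[560,420]
        print(k,round(r['score'],2),uv.round(),back(c,uv,z)[0].round(4))
import pickle;pickle.dump(c,open('w1.pkl','wb'))
E
```

```text
clock: 2.72
eef_pos: [0.5951, -0.0129, 0.29]
tool_rot: [0.994, 0.107, -0.001, 0.0]
ft_force: [0.3, -0.4, -0.2]
grip_width: 0.0849
grasp_force: 0.0
stand 0.78 [287. 192.] [ 0.5575 -0.0287  0.    ]
stand 0.56 [475. 113.] [ 0.7237 -0.2589  0.    ]
stand 0.35 [ 64. 213.] [0.4513 0.2997 0.    ]
socket 0.63 [286. 201.] [ 0.5522 -0.0292  0.03  ]
wedge 0.84 [287. 196.] [ 0.56   -0.0276  0.03  ]
wedge 0.77 [184. 162.] [0.5765 0.1157 0.03  ]
wedge 0.61 [298. 319.] [ 0.365  -0.0906  0.03  ]
```

View pics/w1.png

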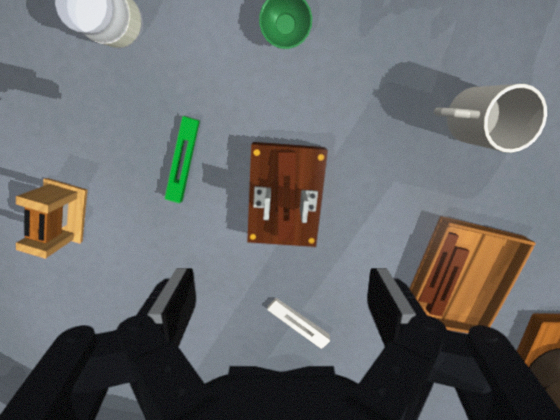

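The wrist picture shows the stand at (287,195), the green wedge at (183,160), the white at (298,322), the rack at (50,215) and the tray at (470,275). Next I'll enlarge the stand.

```bash
python3 - <<'E'
import cv2,numpy as np
a=cv2.imread('pics/w1.png')[133:257,230:345]
a=cv2.resize(a,None,fx=4.8,fy=4.8,interpolation=cv2.INTER_CUBIC)
a=(255*(a/255.)**0.5).astype('uint8');cv2.imwrite('pics/w1c.png',a)
E
```

```text
(no output)
```

View pics/w1c.png

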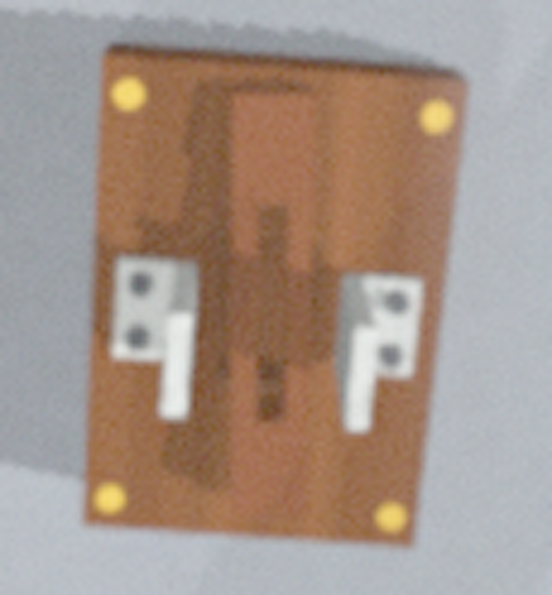

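The brown slotted wedge is confirmed. It lies between the guides, with its slot at about crop (271,312). The board's screws are at crop (128,94), (437,117), (110,498) and (391,517).

```bash
python3 - <<'E'
from h import *;import pickle
c=pickle.load(open('w1.pkl','rb'))
f=lambda l:np.array(l)/4.8+[230,133]-.4
s=back(c,f([(128,94),(437,117),(110,498),(391,517)]),.031);print(s.round(4),'ctr',s.mean(0).round(4))
d=s[0]+s[1]-s[2]-s[3];e=s[0]+s[2]-s[1]-s[3];print('yaw',np.arctan2(d[1],d[0]),np.arctan2(-e[0],e[1]),np.hypot(*d[:2])/2,np.hypot(*e[:2])/2)
g=back(c,f([(178,313),(175,418),(368,325),(358,432)]),.08);print('guides',g.round(4),g.mean(0).round(4))
w=back(c,f([(272,205),(271,418),(272,90),(268,490)]),.043);print('slot',w.round(4),w[:2].mean(0).round(4))
# screws in top picture for a cross-check
t=cam('top');hsv=cv2.cvtColor(t['px'],cv2.COLOR_RGB2HSV)
for n in('stand','tray'):
    pass
m=cv2.inRange(hsv,(18,120,110),(32,255,255));n,l,st,ce=cv2.connectedComponentsWithStats(m)
k=[i for i in range(1,n) if 3<=st[i,4]<60 and 250<ce[i,0]<320 and 160<ce[i,1]<250]
P=back(t,ce[k],.031);print('top screws',P.round(4),P.mean(0).round(4))
# tray corners in top crop, outer rim z=.028
q=back(t,np.array([(628,207),(768,202),(787,370),(642,377)])/2.35+110,.028);print('tray',q.round(4),q.mean(0).round(4))
q=back(t,np.array([(642,229),(659,229),(667,336),(650,338),(668,247),(688,245),(697,354),(679,355)])/2.35+110,.02);print('wedges',q.round(3))
E
```

```text
[[ 0.6098  0.024   0.031 ]
 [ 0.6216 -0.0595  0.031 ]
 [ 0.4912  0.0068  0.031 ]
 [ 0.5029 -0.0763  0.031 ]] ctr [ 0.5564 -0.0262  0.031 ]
yaw 0.14208175609579035 0.1401096249115957 0.1198991707313932 0.08410077172087839
guides [[ 0.5671 -0.0007  0.08  ]
 [ 0.5394 -0.0055  0.08  ]
 [ 0.5741 -0.0478  0.08  ]
 [ 0.5456 -0.0522  0.08  ]] [ 0.5565 -0.0265  0.08  ]
slot [[ 0.5907 -0.0201  0.043 ]
 [ 0.5307 -0.0332  0.043 ]
 [ 0.6209 -0.0134  0.043 ]
 [ 0.5089 -0.0372  0.043 ]] [ 0.5607 -0.0266  0.043 ]Traceback (most recent call last):
  File "<stdin>", line 14, in <module>
  File "h.py", line 12, in back
    p=cv2.undistortPoints(np.array(uv,float).reshape(-1,1,2),c['K'],c['D']).reshape(-1,2)
      ~~~~~~~~~~~~~~~~~~~^^^^^^^^^^^^^^^^^^^^^^^^^^^^^^^^^^^^^^^^^^^^^^^^^^
cv2.error: OpenCV(4.12.0) /io/opencv/modules/calib3d/src/undistort.dispatch.cpp:347: error: (-215:Assertion failed) CV_IS_MAT(_src) && CV_IS_MAT(_dst) && (_src->rows == 1 || _src->cols == 1) && (_dst->rows == 1 || _dst->cols == 1) && _src->cols + _src->rows - 1 == _dst->rows + _dst->cols - 1 && (CV_MAT_TYPE(_src->type) == CV_32FC2 || CV_MAT_TYPE(_src->type) == CV_64FC2) && (CV_MAT_TYPE(_dst->type) == CV_32FC2 || CV_MAT_TYPE(_dst->type) == CV_64FC2) in function 'cvUndistortPointsInternal'
```

```bash
python3 - <<'E'
from h import *
t=cam('top')
def q(name,pts,z):
    P=back(t,np.array(pts)/2.35+110-.3,z);print(name,P[:,:2].round(4).tolist(),P.mean(0).round(4));return P
P=q('tray',[(628,207),(768,202),(787,370),(642,377)],.028)
print(np.linalg.norm(P-np.roll(P,-1,0),axis=1).round(3))
q('wedges',[(642,229),(659,229),(667,336),(650,338),(668,247),(688,245),(697,354),(679,355)],.02)
q('board',[(350,180),(440,162),(467,290),(377,308)],.03)
q('screws',[(358,186),(436,170),(459,280),(380,296)],.031)
o=bot.get_obs();y=R.from_quat(o['tool_rot']).as_matrix()[:2,0];print(o['eef_pos'],np.arctan2(y[1],y[0]))
E
```

```text
tray [[0.5716, -0.262], [0.5687, -0.4124], [0.3898, -0.4093], [0.3914, -0.2584]] [ 0.4804 -0.3355  0.028 ]
[0.15  0.179 0.151 0.18 ]
wedges [[0.5485, -0.2764], [0.5475, -0.2946], [0.4329, -0.2908], [0.4318, -0.2727], [0.5274, -0.3021], [0.5283, -0.3237], [0.4123, -0.3201], [0.4124, -0.3012]] [ 0.4801 -0.2977  0.02  ]
board [[0.6173, 0.0325], [0.6318, -0.0648], [0.4918, -0.0841], [0.4781, 0.0109]] [ 0.5548 -0.0264  0.03  ]
screws [[0.61, 0.0243], [0.6229, -0.0599], [0.5026, -0.0764], [0.4904, 0.0071]] [ 0.5565 -0.0262  0.031 ]
[ 0.59393756 -0.01529964  0.29201619] 0.21022184524281354
```

```bash
python3 -m creep '[-0.03,-0.01,0,0,0.05,-0.065,-0.018,-0.01,0,0.05,-0.075,-0.021,-0.04,0,0.05,-0.075,-0.021,-0.08,0,0.05,-0.075,-0.021,-0.12,0,0.05,-0.075,-0.021,-0.16,0,0.05,-0.075,-0.021,-0.2,0,0.05,-0.075,-0.021,-0.23,0,0.05,-0.075,-0.021,-0.246,0,0.05,-0.075,-0.021,-0.256,0,0.05]'
python3 -m creep '[0,0,0,0,0.05,0,0,0,0,0.03,0,0,0,0,0.02,0,0,0,0,0.01,0,0,0,0,0.01,0,0,0,0,0.01]'
```

```text
clock: 3.85
eef_pos: [0.5172, -0.0358, 0.0331]
tool_rot: [0.994, 0.105, -0.002, -0.0]
ft_force: [-0.9, -0.3, 0.7]
grip_width: 0.0496
grasp_force: 0.0
clock: 4.35
eef_pos: [0.5213, -0.0355, 0.0375]
tool_rot: [0.994, 0.106, 0.002, 0.001]
ft_force: [0.1, -1.2, 6.5]
grip_width: 0.0204
grasp_force: 60.3
```

```bash
python3 -m creep '[0,0,0.02,0,0.01,0,0,0.05,0,0.01,0,0,0.09,0,0.01,-0.01,-0.03,0.1,0,0.01,-0.02,-0.065,0.1,-0.05,0.01,-0.03,-0.1,0.1,-0.1,0.01,-0.04,-0.135,0.1,-0.15,0.01,-0.05,-0.17,0.1,-0.2,0.01,-0.06,-0.205,0.1,-0.23,0.01,-0.065,-0.24,0.1,-0.23,0.01]'
python3 -m creep '[-0.01,-0.03,0,0,0.01,-0.014,-0.06,0,0,0.01,-0.017,-0.085,0,0,0.01,-0.017,-0.095,0,0,0.01,-0.017,-0.095,0,0,0.01]'
python3 - <<'E'
from h import *
o=bot.get_obs();y=R.from_quat(o['tool_rot']).as_matrix()[:2,0];print(o['eef_pos'],np.arctan2(y[1],y[0]),o['grip_width'],o['grasp_force'])
c=cam('wrist');save(c,'w2.png')
E
```

```text
clock: 5.18
eef_pos: [0.4535, -0.2768, 0.1362]
tool_rot: [1.0, -0.01, 0.0, 0.0]
ft_force: [1.6, 0.8, -0.6]
grip_width: 0.0202
grasp_force: 59.5
clock: 5.6
eef_pos: [0.4375, -0.3726, 0.1358]
tool_rot: [1.0, -0.011, 0.001, 0.001]
ft_force: [0.5, -0.0, -0.9]
grip_width: 0.0205
grasp_force: 59.5
[ 0.4374591  -0.37264398  0.13575267] -0.021504944999226498 0.02048193328587249 59.53821703791618
```

View pics/w2.png

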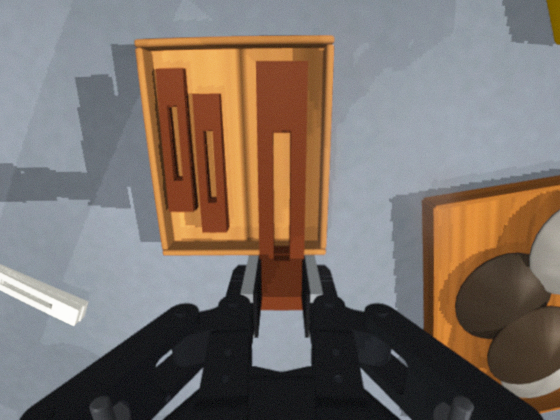

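The brown wedge is held straight and level over the empty right half of the tray. Its far end is at (282,62) and its near end at (283,305). Next: lower and release.

```bash
python3 -m creep '[0,0,-0.03,0,0.01,0,0,-0.06,0,0.01,0,0,-0.09,0,0.01,0,0,-0.108,0,0.01,0,0,-0.116,0,0.01,0,0,-0.121,0,0.01,0,0,-0.121,0,0.01,0,0,-0.121,0,0.031,0,0,-0.121,0,0.031,0,0,-0.121,0,0.031]'
python3 -m creep '[0,0,0,0,0.031,0,0,0.01,0,0.031,0,0,0.04,0,0.031,0,0,0.08,0,0.031,0,0,0.12,0,0.05,0,0,0.15,0,0.085,0,0,0.17,0,0.085]'
python3 - <<'E'
from h import *
c=cam('wrist');save(c,'w3.png')
for r in bot.place_of('wrist','wedge')[:4]:
    uv=np.array(r['centre'])*[560,420];print(round(r['score'],2),uv.round(),back(c,uv,.006)[0].round(4))
t=cam('top')
for r in bot.place_of('top','wedge')[:6]:
    uv=np.array(r['centre'])*[560,420];print(round(r['score'],2),uv.round(),back(t,uv,.006)[0].round(4))
# rest / rack close-up from top
a=t['px'][225:285,125:185];cv2.imwrite('pics/rk.png',cv2.resize(a[:,:,::-1],None,fx=9,fy=9,interpolation=cv2.INTER_CUBIC))
E
```

```text
clock: 6.48
eef_pos: [0.4386, -0.3708, 0.0156]
tool_rot: [1.0, -0.009, 0.001, 0.001]
ft_force: [0.2, 0.8, -0.7]
grip_width: 0.031
grasp_force: 0.0
clock: 7.07
eef_pos: [0.4388, -0.3714, 0.1897]
tool_rot: [1.0, -0.009, 0.003, 0.002]
ft_force: [0.1, -1.1, 0.1]
grip_width: 0.0664
grasp_force: 0.0
0.95 [ 69. 262.] [ 0.3468 -0.109   0.006 ]
0.87 [278. 148.] [ 0.4783 -0.3695  0.006 ]
0.82 [317. 294.] [ 0.3449 -0.0959  0.006 ]
0.79 [419. 234.] [ 0.4786 -0.3634  0.006 ]
0.62 [222. 205.] [0.5788 0.128  0.006 ]
```

```bash
python3 -m creep '[0.01,0.03,0.02,0,0.085,0.02,0.065,0.04,0,0.085,0.03,0.1,0.06,0,0.085,0.04,0.138,0.07,0,0.085,0.05,0.178,0.07,0,0.085,0.06,0.218,0.07,0,0.085,0.06,0.258,0.07,0,0.085,0.06,0.298,0.07,0,0.085,0.06,0.338,0.07,0,0.085,0.06,0.378,0.07,0,0.085]'
python3 -m creep '[0,0.04,0,0,0.085,0,0.08,0,0,0.085,0,0.12,0,0,0.085,0,0.16,0,0,0.085,0,0.2,0,0,0.085,0,0.24,0,0,0.085,0,0.27,0,0,0.085,0,0.29,0,0,0.085,0,0.29,0,0,0.085,0,0.29,0,0,0.085]'
python3 - <<'E'
from h import *;import pickle
c=cam('wrist');save(c,'w4.png');pickle.dump(c,open('w4.pkl','wb'))
for k,z in (('rest',.008),('rack',0)):
  for r in bot.place_of('wrist',k)[:2]:
    uv=np.array(r['centre'])*[560,420];print(k,round(r['score'],2),uv.round(),back(c,uv,z)[0].round(4))
u,v=proj(c,[[.46,.303,.05]])[0];x0=int(u)-70;y0=int(v)-55;print(x0,y0)
a=c['px'][y0:y0+110,x0:x0+140,::-1];cv2.imwrite('pics/w4c.png',cv2.resize(a,None,fx=5,fy=5,interpolation=cv2.INTER_CUBIC))
E
```

```text
clock: 8.1
eef_pos: [0.496, 0.0018, 0.2525]
tool_rot: [1.0, -0.001, -0.002, -0.004]
ft_force: [-0.2, 0.3, -1.4]
grip_width: 0.085
grasp_force: 0.0
clock: 8.93
eef_pos: [0.5071, 0.0387, 0.2544]
tool_rot: [0.999, 0.027, -0.001, -0.02]
ft_force: [-0.2, 0.7, -0.3]
grip_width: 0.0849
grasp_force: 0.0
rest 0.69 [ 98. 196.] [0.4574 0.3006 0.008 ]
rack 0.89 [100. 196.] [0.454  0.3034 0.    ]
6 148
```

View pics/w4c.png

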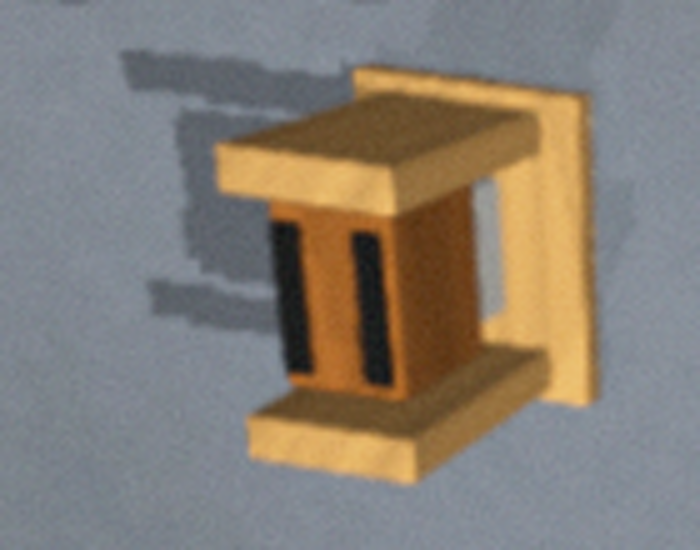

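The crop shows the rest in its rack. The wall tops are at crop quads (215,145)-(397,215) and (250,418)-(415,484), with the rest's two black strips between them. The arm stopped short of its target, so I'm checking the joints.

```bash
python3 - <<'E'
from h import *;import pickle
c=pickle.load(open('w4.pkl','rb'))
f=lambda l:np.array(l)/5+[6,148]-.4
p=back(c,f([(215,145),(393,168),(397,215),(218,190),(250,418),(418,437),(415,484),(250,456)]),.072)
print(p[:,:2].round(4).tolist(),p.mean(0).round(4))
d=p[0:4].mean(0)-p[4:].mean(0);print('dist',np.hypot(*d[:2]),'yaw',np.arctan2(d[1],d[0]))
o=bot.get_obs();y=R.from_quat(o['tool_rot']).as_matrix()[:2,0];print(np.round(o['joint_pos'],3),o['eef_pos'],np.arctan2(y[1],y[0]))
E
```

```text
[[0.4991, 0.3159], [0.496, 0.2718], [0.4848, 0.2726], [0.4882, 0.3172], [0.4301, 0.3206], [0.4284, 0.2764], [0.4155, 0.2794], [0.4196, 0.3228]] [0.4577 0.2971 0.072 ]
dist 0.0688227544375525 yaw -0.07861216640699172
[0.053 0.25  0.076 1.398 0.041 3.141] [0.50698426 0.03901916 0.25439694] 0.05365300739418046
```

```bash
python3 -m creep '[0,0,0,0.12,0.085,0,0,0,0.24,0.085,0,0,0,0.36,0.085,0,0,0,0.48,0.085,0,0,0,0.6,0.085,0,0,0,0.72,0.085,0,0,0,0.84,0.085,0,0,0,0.96,0.085,0,0,0,1.08,0.085,0,0,0,1.2,0.085]'
python3 - <<'E'
from h import *
o=bot.get_obs();y=R.from_quat(o['tool_rot']).as_matrix()[:2,0];print(np.round(o['joint_pos'],3),o['eef_pos'],np.arctan2(y[1],y[0]))
E
```

```text
clock: 9.92
eef_pos: [0.5069, 0.0392, 0.2544]
tool_rot: [0.808, 0.589, -0.012, -0.016]
ft_force: [0.1, 0.1, 0.5]
grip_width: 0.085
grasp_force: 0.0
[0.069 0.28  0.117 1.445 0.014 1.95 ] [0.50689814 0.03917805 0.25440572] 1.2598566352541236
```

```bash
python3 -m creep '[0,0.04,0,0.12,0.085,0,0.08,0,0.24,0.085,0,0.12,0,0.36,0.085,0,0.15,0,0.48,0.085,0,0.18,0,0.6,0.085,0,0.2,0,0.72,0.085,0,0.22,0,0.84,0.085,0,0.23,0,0.96,0.085,0,0.24,0,1.08,0.085,0,0.25,0,1.2,0.085]'
python3 -m creep '[0,0,0,0.12,0.085,0,0,0,0.24,0.085,0,0,0,0.36,0.085,0,0,0,0.48,0.085,0,0,0,0.6,0.085,0,0,0,0.6,0.085]'
python3 - <<'E'
from h import *
for i in range(3):
    o=bot.get_obs();M=R.from_quat(o['tool_rot']).as_matrix();y=M[:2,0];print(np.round(o['joint_pos'],3),o['eef_pos'],np.arctan2(y[1],y[0]),M[:,2].round(4))
    q=o['joint_pos'];bot.camera('top') if i<2 else 0
E
```

```text
clock: 10.75
eef_pos: [0.5067, 0.2901, 0.2542]
tool_rot: [0.334, 0.942, -0.019, -0.006]
ft_force: [-0.1, -0.5, -0.6]
grip_width: 0.0848
grasp_force: 0.0
clock: 11.25
eef_pos: [0.5067, 0.2893, 0.2544]
tool_rot: [0.043, 0.999, -0.02, -0.0]
ft_force: [-0.5, -0.4, -0.0]
grip_width: 0.0851
grasp_force: 0.0
[ 0.536  0.423  0.322  1.493 -0.034  0.622] [0.50669423 0.28929298 0.25439551] 3.0561302342145584 [-0.0026 -0.0405 -0.9992]
[ 0.536  0.423  0.322  1.493 -0.033  0.626] [0.50676397 0.28922738 0.25440836] 3.051720398846957 [-0.0027 -0.0405 -0.9992]
[ 0.536  0.423  0.322  1.493 -0.033  0.627] [0.50686234 0.28922479 0.25440376] 3.051018810445541 [-0.0026 -0.0405 -0.9992]
```

The clipped move left the tool tilted by 0.04 rad. I can undo that by pushing past the reach limit with the tilt facing inward, in small steps.

```bash
python3 -m creep '[0,0,0,-0.12,0.085,0.02,0.01,0,-0.24,0.085,0.04,0.02,0,-0.36,0.085,0.06,0.03,0,-0.48,0.085,0.08,0.045,0,-0.6,0.085,0.1,0.055,0,-0.72,0.085,0.104,0.06,0,-0.84,0.085,0.104,0.06,0,-0.92,0.085,0.104,0.06,0,-0.92,0.085]'
cat > st.py <<'E'
from h import *
o=bot.get_obs();M=R.from_quat(o['tool_rot']).as_matrix();y=M[:2,0]
print(round(o['clock'],2),np.round(o['joint_pos'],3),np.round(o['eef_pos'],4),'r',np.hypot(*o['eef_pos'][:2]).round(4),'yaw',np.arctan2(y[1],y[0]).round(4),M[:,2].round(4),o['grip_width'].__round__(4),o['grasp_force'].__round__(1),np.round(o['ft_force'],1))
E
python3 st.py; python3 -m creep '[0.017,0.01,0,0,0.085,0.026,0.015,0,0,0.085,0.026,0.015,0,0,0.085]'>/dev/null; python3 st.py;
```

```text
clock: 12.1
eef_pos: [0.6115, 0.3493, 0.2529]
tool_rot: [0.484, 0.875, -0.019, -0.01]
ft_force: [0.5, -0.1, 0.1]
grip_width: 0.0851
grasp_force: 0.0
12.1 [ 0.52   0.742  0.858  1.729 -0.003  1.532] [0.6115 0.3493 0.2529] r 0.7042 yaw 2.1301 [-0.0352 -0.0232 -0.9991] 0.0851 0.0 [ 0.5 -0.1  0.1]
12.35 [ 0.52   0.85   1.064  1.827 -0.003  1.528] [0.6376 0.3644 0.2525] r 0.7344 yaw 2.1343 [-0.0352 -0.0234 -0.9991] 0.0847 0.0 [0.7 0.  0.1]
```

```bash
for i in 1; do python3 -m creep '[0.01,0.006,0,0,0.085,0.017,0.01,0,0,0.085,0.017,0.01,0,0,0.085]'>/dev/null; python3 st.py; python3 -m creep '[0.009,0.005,0,0,0.085,0.009,0.005,0,0,0.085]'>/dev/null; python3 st.py; done
```

```text
12.6 [ 0.521  0.952  1.27   1.932 -0.003  1.528] [0.6541 0.3742 0.2525] r 0.7536 yaw 2.1342 [-0.0357 -0.0237 -0.9991] 0.0849 0.0 [ 1.3  1.3 -0. ]
12.77 [ 0.521  0.954  1.272  1.922 -0.003  1.528] [0.6582 0.3764 0.2511] r 0.7582 yaw 2.134 [-0.0278 -0.0191 -0.9994] 0.085 0.0 [-0.5  0.8 -0.2]
```

```bash
python3 -m creep '[0.016,0.009,0,0,0.085,0.016,0.009,0,0,0.085,0.016,0.009,0,0,0.085]'>/dev/null; python3 st.py; python3 -m creep '[0.007,0.004,0,0,0.085,0.007,0.004,0,0,0.085]'>/dev/null; python3 st.py
```

```text
13.02 [ 0.52   0.962  1.272  1.905 -0.003  1.528] [0.6645 0.3798 0.2455] r 0.7654 yaw 2.1339 [-0.0187 -0.0139 -0.9997] 0.085 0.0 [-0.3 -0.3 -0.3]
13.18 [ 0.52   0.965  1.274  1.896 -0.003  1.528] [0.6678 0.3817 0.2429] r 0.7692 yaw 2.1339 [-0.0136 -0.0109 -0.9998] 0.0849 0.0 [-0.7  0.1 -0.3]
```

```bash
python3 -m creep '[0.012,0.007,0,0,0.085,0.012,0.007,0,0,0.085]'>/dev/null; python3 st.py; python3 -m creep '[0.009,0.005,0,0,0.085,0.009,0.005,0,0,0.085]'>/dev/null; python3 st.py
```

```text
13.35 [ 0.521  0.972  1.274  1.881 -0.003  1.528] [0.673  0.3849 0.2377] r 0.7753 yaw 2.134 [-0.0063 -0.0068 -1.    ] 0.0849 0.0 [-0.3  0.2 -0.7]
13.52 [ 0.52   0.976  1.274  1.871 -0.003  1.528] [0.6767 0.3868 0.2345] r 0.7794 yaw 2.1339 [-0.001  -0.0038 -1.    ] 0.0849 0.0 [ 0.8 -0.4 -0.5]
```

```bash
python3 -m creep '[-0.035,-0.015,0,0.12,0.085,-0.07,-0.03,0,0.24,0.085,-0.105,-0.045,0,0.36,0.085,-0.14,-0.06,0,0.48,0.085,-0.175,-0.07,0,0.6,0.085,-0.205,-0.08,0,0.72,0.085,-0.23,-0.09,0,0.84,0.085,-0.237,-0.09,0,0.93,0.085,-0.237,-0.09,0,0.93,0.085,-0.237,-0.09,0,0.93,0.085]'>/dev/null; python3 st.py
python3 - <<'E'
from h import *;import pickle
c=cam('wrist');save(c,'w5.png');pickle.dump(c,open('w5.pkl','wb'))
for k,z in (('rest',.008),('rack',0)):
  for r in bot.place_of('wrist',k)[:2]:
    uv=np.array(r['centre'])*[560,420];print(k,round(r['score'],2),uv.round(),back(c,uv,z)[0].round(4))
u,v=proj(c,[[.46,.3,.05]])[0];x0=int(u)-100;y0=max(0,int(v)-75);print(x0,y0)
a=c['px'][y0:y0+150,x0:x0+200,::-1];cv2.imwrite('pics/w5c.png',cv2.resize(a,None,fx=4,fy=4,interpolation=cv2.INTER_CUBIC))
E
```

```text
14.35 [ 0.597  0.295  0.091  1.365 -0.004  0.673] [0.4383 0.2964 0.2365] r 0.5291 yaw 3.0656 [ 0.0036 -0.0019 -1.    ] 0.0848 0.0 [ 0.4  0.1 -0.4]
rest 0.7 [286. 190.] [0.4588 0.3006 0.008 ]
rack 0.74 [283. 189.] [0.4595 0.2965 0.    ]
185 125
```

View pics/w5c.png

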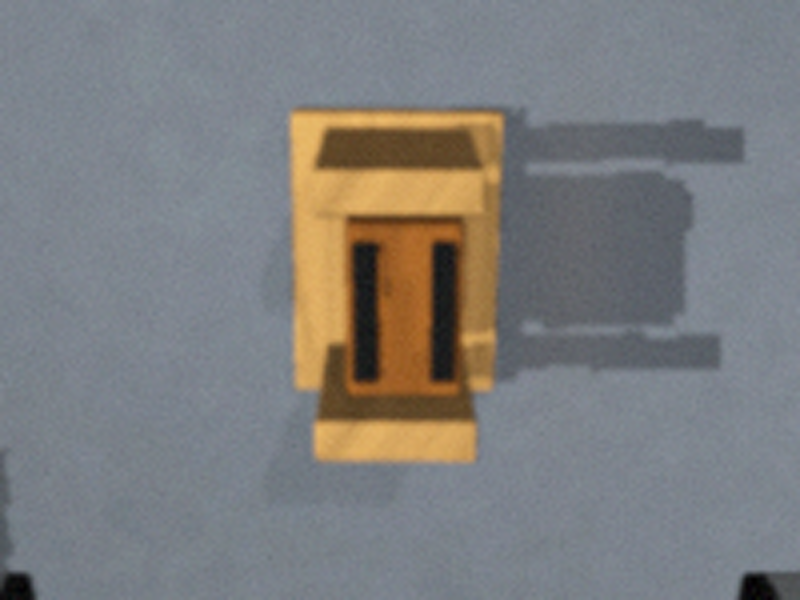

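The crop shows the rest in the rack, aligned with the tool. Its block top is at crop (347–461, 222–394), and the wall tops are at rows 169–214 and 421–461.

```bash
python3 - <<'E'
from h import *;import pickle
c=pickle.load(open('w5.pkl','rb'))
f=lambda l:np.array(l)/4+[185,125]-.4
def q(n,l,z):
    p=back(c,f(l),z);print(n,p[:,:2].round(4).tolist(),p.mean(0).round(4));return p
p=q('walls',[(315,169),(483,169),(484,214),(314,214),(315,421),(476,421),(476,461),(315,461)],.072)
d=p[:4].mean(0)-p[4:].mean(0);print(np.hypot(*d[:2]),np.arctan2(d[1],d[0]))
q('block',[(348,222),(461,222),(461,394),(347,394)],.062)
q('strips',[(355,242),(456,242),(457,381),(355,381)],.0645)
E
```

```text
walls [[0.4152, 0.2802], [0.4184, 0.3225], [0.4301, 0.3222], [0.4268, 0.2789], [0.4839, 0.2737], [0.4872, 0.3171], [0.499, 0.3165], [0.4957, 0.2725]] [0.457 0.298 0.072]
0.06907423166970734 3.054717171959202
block [[0.432, 0.2868], [0.4342, 0.3166], [0.483, 0.3138], [0.4807, 0.2823]] [0.4575 0.2999 0.062 ]
strips [[0.4369, 0.2883], [0.4389, 0.3149], [0.4781, 0.3129], [0.476, 0.285]] [0.4575 0.3003 0.0645]
```

```bash
python3 -m creep '[0.0185,0.0035,-0.02,-0.01,0.07,0.0185,0.0035,-0.05,-0.01,0.065,0.0185,0.0035,-0.08,-0.01,0.065,0.0185,0.0035,-0.11,-0.01,0.065,0.0185,0.0035,-0.14,-0.01,0.065,0.0185,0.0035,-0.17,-0.01,0.065,0.0185,0.0035,-0.19,-0.01,0.065,0.0185,0.0035,-0.205,-0.01,0.065,0.0185,0.0035,-0.211,-0.01,0.065,0.0185,0.0035,-0.211,-0.01,0.065]'>/dev/null; python3 st.py
python3 -m creep '[0,0,0,0,0.05,0,0,0,0,0.04,0,0,0,0,0.034,0,0,0,0,0.03,0,0,0,0,0.02,0,0,0,0,0.02,0,0,0,0,0.02]'>/dev/null; python3 st.py
```

```text
15.33 [ 0.582  0.512 -0.18   0.882 -0.004  0.671] [0.4573 0.2994 0.0224] r 0.5466 yaw 3.0528 [-9.0e-04 -4.8e-03 -1.0e+00] 0.0646 0.0 [-0.2  0.6  0.1]
15.92 [ 0.582  0.506 -0.179  0.882 -0.004  0.67 ] [0.459  0.3008 0.026 ] r 0.5488 yaw 3.0538 [ 0.0052 -0.001  -1.    ] 0.0316 59.8 [ 0.5 -0.5  6.1]
```

```bash
python3 -m creep '[0,0,0.015,0,0.02,0,0,0.04,0,0.02,0,0,0.07,0,0.02,0,0,0.09,0,0.02,-0.008,-0.035,0.09,0.05,0.02,-0.016,-0.07,0.09,0.1,0.02,-0.024,-0.105,0.09,0.15,0.02,-0.032,-0.14,0.09,0.2,0.02,-0.038,-0.17,0.09,0.23,0.02,-0.038,-0.18,0.09,0.23,0.02]'>/dev/null; python3 st.py
python3 -m creep '[0,0,-0.03,0,0.02,0,0,-0.06,0,0.02,0,0,-0.08,0,0.02,0,0,-0.088,0,0.02,0,0,-0.093,0,0.02,0,0,-0.095,0,0.02,0,0,-0.096,0,0.02,0,0,-0.096,0,0.02]'>/dev/null; python3 st.py
```

```text
16.75 [ 0.275  0.204 -0.367  1.001 -0.004  0.135] [0.4171 0.1166 0.1141] r 0.433 yaw -3.0015 [-2.0e-04 -4.1e-03 -1.0e+00] 0.0315 60.0 [-0.6 -0.4 -1.1]
17.42 [ 0.281  0.339 -0.484  0.743 -0.003  0.138] [0.4209 0.1206 0.0193] r 0.4378 yaw -2.999 [ 0.0048 -0.0014 -1.    ] 0.0316 59.9 [ 0.4  0.6 -1.5]
```

```bash
for i in 1 2 3; do python3 -m creep '[0,0,-0.001,0,0.02,0,0,-0.001,0,0.02]'>/dev/null; python3 st.py; done
```

```text
17.58 [ 0.281  0.341 -0.486  0.74  -0.003  0.138] [0.4206 0.1204 0.0182] r 0.4375 yaw -2.9991 [ 0.0047 -0.0015 -1.    ] 0.0316 59.9 [-0.4  0.5 -2.4]
17.75 [ 0.281  0.341 -0.486  0.739 -0.003  0.138] [0.4206 0.1204 0.018 ] r 0.4375 yaw -2.9992 [ 0.0049 -0.0014 -1.    ] 0.0313 61.2 [-2.9 -0.3  8.2]
17.92 [ 0.281  0.341 -0.487  0.738 -0.003  0.138] [0.4206 0.1204 0.018 ] r 0.4375 yaw -2.9992 [ 0.0053 -0.0012 -1.    ] 0.0314 62.5 [-5.5 -1.6 17.8]
```

```bash
python3 -m creep '[0,0,0.001,0,0.02,0,0,0.001,0,0.04,0,0,0.001,0,0.05,0,0,0.001,0,0.06,0,0,0.001,0,0.06,0,0,0.001,0,0.06,0,0,0.001,0,0.06,0,0,0.001,0,0.06]'>/dev/null; python3 st.py
python3 -m creep '[0,0,0.02,0,0.06,0,0,0.05,0,0.06,0,0,0.09,0,0.07,0,0,0.13,0,0.08,0,0,0.16,-0.12,0.085,0,0,0.18,-0.24,0.085,0,0,0.18,-0.36,0.085,0,0,0.18,-0.48,0.085,0,0,0.18,-0.6,0.085,0,0,0.18,-0.72,0.085]'>/dev/null
python3 -m creep '[0,0,0,-0.12,0.085,0,0,0,-0.24,0.085,0,0,0,-0.36,0.085,0,0,0,-0.48,0.085,0,0,0,-0.6,0.085,0,0,0,-0.72,0.085,0,0,0,-0.84,0.085,0,0,0,-0.851,0.085,0,0,0,-0.851,0.085]'>/dev/null;python3 st.py
python3 - <<'E'
from h import *;import pickle
c=cam('wrist');save(c,'w6.png');pickle.dump(c,open('w6.pkl','wb'))
for r in bot.place_of('wrist','rest')[:2]:
    uv=np.array(r['centre'])*[560,420];print(round(r['score'],2),uv.round(),back(c,uv,0)[0].round(4))
u,v=proj(c,[[.42,.12,.05]])[0];x0=max(0,int(u)-100);y0=max(0,int(v)-75);print(x0,y0)
a=c['px'][y0:y0+150,x0:x0+200,::-1];cv2.imwrite('pics/w6c.png',cv2.resize(a,None,fx=4,fy=4,interpolation=cv2.INTER_CUBIC))
E
```

```text
18.58 [ 0.281  0.344 -0.488  0.737 -0.003  0.138] [0.4198 0.1201 0.0163] r 0.4367 yaw -2.9992 [ 0.0027 -0.0022 -1.    ] 0.0603 0.0 [0.1 0.2 0.6]
20.17 [ 0.28   0.138 -0.215  1.22  -0.002  1.707] [0.4198 0.1201 0.1964] r 0.4366 yaw 1.7153 [-0.0023 -0.0031 -1.    ] 0.085 0.0 [ 0.3  0.2 -0.5]
0.63 [283. 179.] [0.4215 0.1218 0.    ]
181 118
```

View pics/w6c.png

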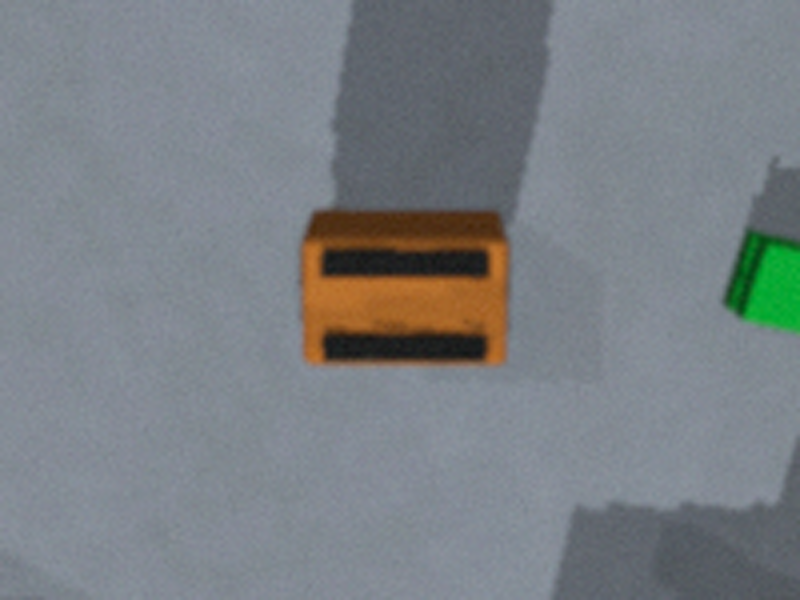

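The rest stands upright and aligned with the tool. Its block top is at crop (304–508, 239–363), and the green wedge's end is at (760,275).

```bash
python3 - <<'E'
from h import *;import pickle
c=pickle.load(open('w6.pkl','rb'))
p=back(c,np.array([(304,238),(508,240),(506,362),(305,363)])/4+[181,118]-.4,.054)
print(p[:,:2].round(4).tolist(),p.mean(0).round(4))
d=p[1]+p[2]-p[0]-p[3];print(np.hypot(*d[:2])/2,np.arctan2(d[1],d[0]))
p=back(c,np.array([(323,250),(487,251),(485,358),(325,359)])/4+[181,118]-.4,.0565);print('strips',p.mean(0).round(4))
E
```

```text
[[0.3939, 0.1334], [0.4417, 0.1399], [0.4465, 0.1097], [0.3978, 0.1023]] [0.42   0.1213 0.054 ]
0.04877273119124615 0.14275561011878357
strips [0.4198 0.1212 0.0565]
```

```bash
python3 -m creep '[0,0.001,-0.03,0,0.085,0,0.001,-0.06,0,0.085,0,0.001,-0.09,0,0.085,0,0.001,-0.12,0,0.085,0,0.001,-0.145,0,0.085,0,0.001,-0.16,0,0.085,0,0.001,-0.168,0,0.085,0,0.001,-0.173,0,0.085,0,0.001,-0.173,0,0.085,0,0.001,-0.173,0,0.085]'>/dev/null; python3 st.py
python3 -m creep '[0,0,0,0,0.07,0,0,0,0,0.06,0,0,0,0,0.05,0,0,0,0,0.04,0,0,0,0,0.04,0,0,0,0,0.04,0,0,0,0,0.04,0,0,0,0,0.04]'>/dev/null; python3 st.py
```

```text
21.1 [ 0.282  0.335 -0.473  0.764 -0.002  1.711] [0.4206 0.1214 0.0242] r 0.4378 yaw 1.7134 [-8.0e-04 -2.6e-03 -1.0e+00] 0.0852 0.0 [-0.2  0.9 -0.2]
21.77 [ 0.283  0.334 -0.473  0.764 -0.002  1.711] [0.4207 0.1214 0.0246] r 0.4378 yaw 1.713 [ 0.     -0.0024 -1.    ] 0.0489 62.7 [-0.6  0.4  6.3]
```

```bash
python3 -m creep '[0,0,0.02,0,0.04,0,0,0.05,0,0.04,0,0,0.08,0,0.04,0,0,0.1,0,0.04,0.025,-0.025,0.1,0,0.04,0.05,-0.05,0.1,0,0.04,0.075,-0.08,0.1,0,0.04,0.1,-0.108,0.1,0,0.04,0.125,-0.135,0.1,0,0.04,0.136,-0.1475,0.1,0,0.04]'>/dev/null; python3 -m creep '[0,0,0,0,0.04,0,0,0,0,0.04]'>/dev/null; python3 st.py
python3 - <<'E'
from h import *;import pickle
c=cam('wrist');save(c,'w7.png');pickle.dump(c,open('w7.pkl','wb'))
P=proj(c,[[.5565,-.0262,.03],[.5565,-.0262,.1]]);print(P)
x0=max(0,int(P[0,0])-130);y0=max(0,int(P[0,1])-90);print(x0,y0)
a=c['px'][y0:y0+195,x0:x0+260,::-1];a=(255*(a/255.)**.6).astype('uint8');cv2.imwrite('pics/w7c.png',cv2.resize(a,None,fx=3,fy=3,interpolation=cv2.INTER_CUBIC))
E
```

```text
22.77 [-0.047  0.421 -0.029  1.124 -0.003  1.383] [ 0.5558 -0.0271  0.123 ] r 0.5564 yaw 1.7111 [-0.0032 -0.0025 -1.    ] 0.0494 62.6 [ 0.  -0.1 -0.4]
[[282.7146608  210.6339901 ]
 [282.7701475  249.77213716]]
152 120
```

View pics/w7c.png

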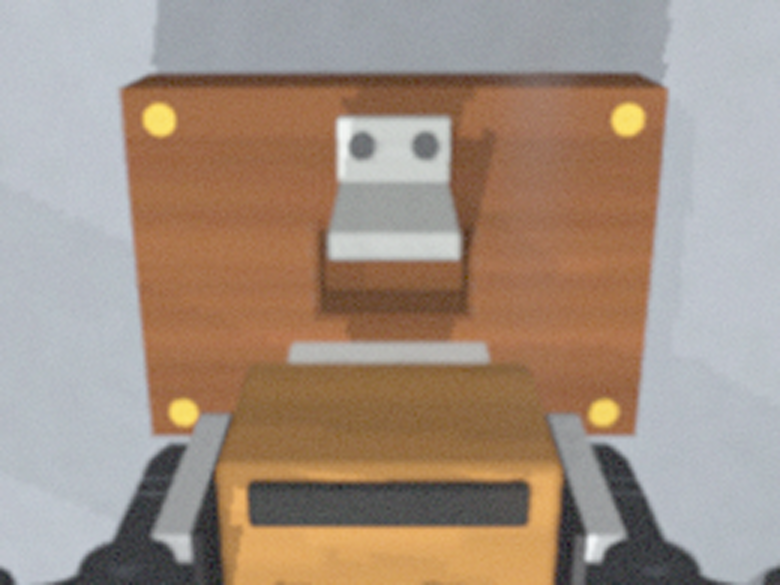

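The rest hangs straight above the socket. The screws are at crop (159,120), (628,120), (183,412) and (604,412). The foot's lower edge runs (291–490, 343), and the socket edges are at columns 318 and 468.

```bash
python3 - <<'E'
from h import *;import pickle
c=pickle.load(open('w7.pkl','rb'))
f=lambda l:np.array(l)/3+[152,120]-.4
s=back(c,f([(159,120),(628,120),(183,412),(604,412)]),.031);print(s[:,:2].round(4).tolist(),'ctr',s.mean(0).round(4))
d=s[1]+s[3]-s[0]-s[2];print('yaw',np.arctan2(d[1],d[0]),np.hypot(*d[:2])/2)
C=s.mean(0)[:2];a=np.arctan2(d[1],d[0]);M=np.array([[np.cos(a),np.sin(a)],[-np.sin(a),np.cos(a)]])
L=lambda P:((P[:,:2]-C)@M.T*1000).round(2).tolist()
for zo in(.098,.1,.102):
  print(zo,'foot bottom',L(back(c,f([(291,343),(490,343)]),zo)),'blk bottom',L(back(c,f([(245,368),(534,368)]),zo+.018)),'blk top',L(back(c,f([(218,462),(558,462)]),zo+.054)))
print('socket',L(back(c,f([(318,310),(468,310)]),.03)))
print('guide top',L(back(c,f([(327,235),(463,235),(328,260),(461,260)]),.08)))
print('TCP',L(np.array([[.5565,-.0262,0],[.5558,-.0271,0]])))
E
```

```text
[[0.4911, 0.0069], [0.61, 0.0237], [0.5029, -0.076], [0.6219, -0.059]] ctr [ 0.5565 -0.0261  0.031 ]
yaw 0.14128511896447715 0.1201748749248037
0.098 foot bottom [[-20.29, 9.32], [19.09, 9.33]] blk bottom [[-26.54, 12.39], [25.06, 12.41]] blk top [[-24.82, 14.82], [23.17, 14.87]]
0.1 foot bottom [[-20.05, 10.2], [18.86, 10.21]] blk bottom [[-26.19, 13.34], [24.73, 13.36]] blk top [[-24.39, 16.03], [22.76, 16.08]]
0.102 foot bottom [[-19.81, 11.09], [18.63, 11.1]] blk bottom [[-25.83, 14.29], [24.39, 14.31]] blk top [[-23.95, 17.24], [22.35, 17.29]]
socket [[-20.68, -10.85], [20.49, -10.84]]
guide top [[-13.97, 26.12], [14.62, 26.12], [-13.89, 20.57], [14.33, 20.57]]
TCP [[0.01, -0.1], [-0.81, -0.89]]
```

```bash
python3 -m creep '[0.0007,0.0007,-0.01,0,0.04,0.0007,0.0007,-0.03,0,0.04,0.0007,0.0007,-0.05,0,0.04,0.0007,0.0007,-0.06,0,0.04,0.0007,0.0007,-0.066,0,0.04,0.0007,0.0007,-0.068,0,0.04,0.0007,0.0007,-0.068,0,0.04]'>/dev/null; python3 st.py
python3 -m creep '[0,0,-0.002,0,0.04,0,0,-0.003,0,0.04,0,0,-0.004,0,0.04,0,0,-0.004,0,0.04]'>/dev/null; python3 st.py
python3 -m creep '[0,0,-0.001,0,0.04,0,0,-0.002,0,0.04,0,0,-0.002,0,0.04]'>/dev/null; python3 st.py
```

```text
23.4 [-0.044  0.488 -0.117  0.968 -0.003  1.384] [ 0.5562 -0.0252  0.0554] r 0.5568 yaw 1.7138 [-0.0027 -0.0029 -1.    ] 0.0493 62.7 [ 0.7  0.  -1. ]
23.73 [-0.044  0.492 -0.121  0.959 -0.003  1.384] [ 0.5569 -0.0257  0.0519] r 0.5575 yaw 1.7128 [-0.0012 -0.003  -1.    ] 0.0489 62.7 [0.3 0.8 0.1]
23.98 [-0.044  0.495 -0.123  0.954 -0.003  1.384] [ 0.5565 -0.0257  0.0494] r 0.5571 yaw 1.7129 [-0.0022 -0.0029 -1.    ] 0.049 62.7 [-0.4 -0.7 -1.7]
```

```bash
python3 -m creep '[0,0,-0.002,0,0.04,0,0,-0.004,0,0.04,0,0,-0.006,0,0.04,0,0,-0.006,0,0.04]'>/dev/null; python3 st.py
python3 -m creep '[0,0,-0.002,0,0.04,0,0,-0.004,0,0.04,0,0,-0.006,0,0.04,0,0,-0.006,0,0.04]'>/dev/null; python3 st.py
python3 -m creep '[0,0,-0.001,0,0.04,0,0,-0.002,0,0.04,0,0,-0.002,0,0.04]'>/dev/null; python3 st.py
```

```text
24.32 [-0.044  0.503 -0.131  0.941 -0.003  1.384] [ 0.5561 -0.0256  0.0429] r 0.5567 yaw 1.7129 [-0.0031 -0.0029 -1.    ] 0.049 62.7 [-0.2 -0.3 -1.1]
24.65 [-0.044  0.51  -0.137  0.927 -0.003  1.384] [ 0.5562 -0.0256  0.037 ] r 0.5568 yaw 1.713 [-0.0029 -0.0029 -1.    ] 0.0488 62.7 [-0.1 -0.3 -1.6]
24.9 [-0.044  0.51  -0.138  0.925 -0.003  1.384] [ 0.5565 -0.0256  0.0367] r 0.5571 yaw 1.7129 [-0.0017 -0.003  -1.    ] 0.049 63.2 [-3.8 -0.2  6.3]
```

```bash
python3 -m creep '[0,0,-0.001,0,0.04,0,0,-0.001,0,0.04]'>/dev/null; python3 st.py
python3 -m creep '[0,0,0.001,0,0.04,0,0,0.001,0,0.06,0,0,0.001,0,0.07,0,0,0.001,0,0.075,0,0,0.001,0,0.075,0,0,0.001,0,0.075]'>/dev/null; python3 st.py
python3 -m creep '[0,0,0.02,0,0.075,0,0,0.05,0,0.075,0,0,0.08,0,0.08,0,0,0.11,0,0.085,0,0,0.14,0,0.085,0,0,0.16,0,0.085,0,0,0.16,0,0.085]'>/dev/null; python3 st.py
python3 - <<'E'
from h import *
c=cam('wrist')
for r in bot.place_of('wrist','rest')[:1]:
    uv=np.array(r['centre'])*[560,420];print(round(r['score'],2),uv.round(),back(c,uv,.012)[0].round(4))
for r in bot.place_of('wrist','wedge')[:4]:
    uv=np.array(r['centre'])*[560,420];print(round(r['score'],2),back(c,uv,.006)[0].round(4))
for z in (.066,.0685): print(proj(c,[[.5565,-.0261,z]]))
u,v=proj(c,[[.5565,-.0262,.05]])[0];x0=max(0,int(u)-100);y0=max(0,int(v)-75);print(x0,y0)
a=c['px'][y0:y0+150,x0:x0+200,::-1];a=(255*(a/255.)**.6).astype('uint8');cv2.imwrite('pics/w8c.png',cv2.resize(a,None,fx=4,fy=4,interpolation=cv2.INTER_CUBIC))
import pickle;pickle.dump(c,open('w8.pkl','wb'))
E
```

```text
25.07 [-0.044  0.509 -0.138  0.924 -0.003  1.384] [ 0.5565 -0.0256  0.0366] r 0.5571 yaw 1.713 [-0.0012 -0.003  -1.    ] 0.0493 63.9 [-5.3  0.1 12.4]
25.57 [-0.044  0.512 -0.138  0.923 -0.003  1.384] [ 0.5565 -0.0256  0.0353] r 0.5571 yaw 1.713 [-0.0023 -0.0029 -1.    ] 0.0749 0.0 [-0.  -0.2 -0.8]
26.15 [-0.044  0.368  0.102  1.297 -0.003  1.384] [ 0.5596 -0.0258  0.201 ] r 0.5602 yaw 1.713 [ 0.0078 -0.0034 -1.    ] 0.0848 0.0 [0.8 0.4 0.6]
0.6 [276. 182.] [ 0.555  -0.0264  0.012 ]
0.84 [ 0.3454 -0.0943  0.006 ]
0.75 [0.5758 0.1216 0.006 ]
[[276.88822675 196.09544134]]
[[276.87047368 196.87680279]]
176 116
```

View pics/w8c.png

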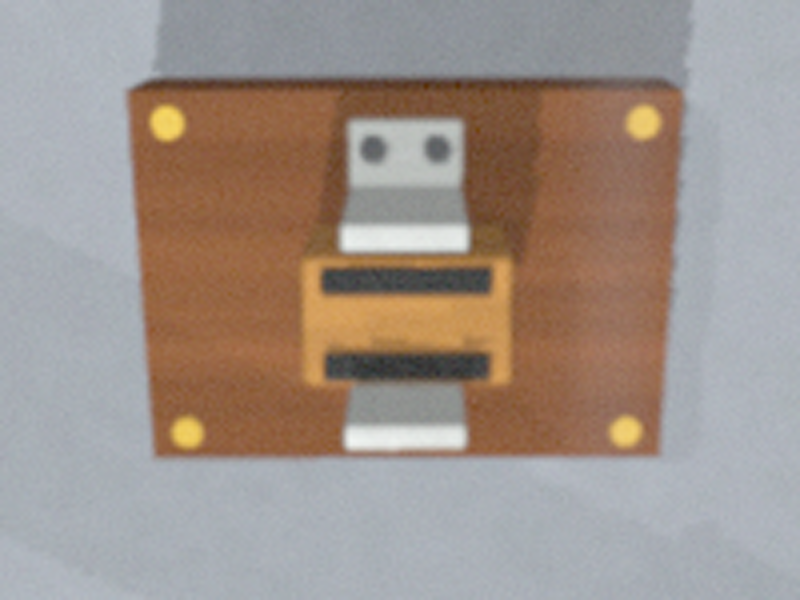

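The rest sits level between the guides, with its block top at crop (302–511, 258–384), centred on the stand. First contact came at the expected seated height: TCP 0.0366, less the 0.0246 grip offset, gives an origin of 0.012. I'll hand it in.

```bash
python3 -c "
from workcell import bot
print(bot.job_done())"
```

```text
the job is handed in; nothing more can be done
None
```

The job is handed in but no verdict came back: the wedge lay in the tray when last checked, just after release; the rest stood let go on the bench, then went into the socket, by my measurements fully home; the mug, jar and dish were never approached.

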